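# Lock the jar stop into the bench rail

### The job

Fit the loose jar stop into the bench rail: find the open gap in the rail's cover strip, put the stop's long foot down through it with the T-handle lying along the rail, press down against its spring and twist it a quarter turn either way so that the handle lies square across the rail, then let the spring lift it until its grooves catch the rail's lips. Let go and leave it standing locked, and do not move or tip the specimen jars.

Things in the scene. Friction and masses are not known exactly. Their poses are not given: they have to be found in the camera images.
- rail: aluminium C-channel bolted to the bench, slot upward: 76 mm wide (its x), 268 mm long (its y), top face 46 mm above the bench; origin under its centre, on the bench. The slot, 30 mm wide, runs along y at x = 0. Channel floor 5 mm above the bench, inside width 66 mm. Grey end blocks, 50 mm high, cover |y| over 80 mm.
- rail_slot (a point): middle of the rail's slot, at its top face, axes as the rail. A rigid white strip fills the slot flush, except for one open gap 60 mm long (y), 30 mm wide: the only way in for the stop's foot. The gap's centre is NOT given: it lies anywhere from y = -25 to +25 mm from here, to be felt for or seen.
- rail_lip (a point): point on the rail's +x lip, at the lower end of its turned-down edge: x = 17.5 mm, 30 mm above the bench (the -x lip mirrors it). Both edges are 5 mm thick, |x| 15 to 20 mm, and run the whole length; they are what the foot's grooves catch.
- stop_grip (a point): centre of the black T-handle of the loose jar stop: bar 90 mm long (its x), 20 mm wide (y), 28 mm high. Stop about 0.25 kg, 108 mm tall, starts upright on the bench with this point 94 mm above it; z up the stem. Under the bar a 6 mm neck, then a sleeve 34 mm in diameter, 44 to 74 mm above the underside. A half turn about z gives the same stop.
- stop_foot (a point): centre of the foot's underside, 94 mm under stop_grip, same axes. Steel foot 52 mm long (x, as the handle), 27 mm wide, 12 mm thick, lower edges stepped in 2 mm over 3 mm. Two grooves across its top, at |x| 13 to 22 mm, 5 mm deep. It turns under the lips only with the underside below 18 mm above the bench; turned a quarter and caught, it stands at about 23 mm.
- stop_collar (a point): centre of the underside of the steel collar (48 mm diameter) that slides on the stem, 13.5 mm above the foot's underside when free. Pressed down, it lands on the rail top and its spring pushes the stop back up: 1.8 N at first, 0.6 N more per mm, hard stop after 22 mm (15 N; foot then 10.5 mm above the bench). About 11 N frees the foot to turn.
- jar1_mid (a point): axis of a closed glass specimen jar with white lid, 88 mm diameter, 165 mm tall, 0.6 kg; point 80 mm above its base. It stands beyond the rail.
- jar2_mid (a point): second jar, the same
- jar3_mid (a point): third jar, the same

How it is judged:
On the way:
1. the foot is down through the gap in the slot, handle along the rail (z of stop_foot in the frame of rail between 0.004 and 0.036 m and x of stop_foot in the frame of rail between -0.008 and 0.008 m and y of stop_foot in the frame of rail between -0.06 and 0.06 m and angle between the x axis of stop_foot and the y axis of rail, either way round below 0.25 rad), for 0.05 s.
At the end, for the whole second after the job is handed in: The stop stands released and upright (within 0.12 rad) in the gap of the rail, handle square across it (within 0.25 rad), its foot lifted by the spring so that the lip edges sit in its grooves (underside 20.5 to 26.5 mm above the bench, within 6 mm of the slot's centre line) (z of stop_foot in the frame of rail between 0.0205 and 0.0265 m and x of stop_foot in the frame of rail between -0.006 and 0.006 m and y of stop_foot in the frame of rail between -0.06 and 0.06 m and angle between the x axis of stop_foot and the x axis of rail, either way round below 0.25 rad and angle between stop_foot's own z axis and vertical below 0.12 rad); the robot touches nothing.
It fails at once if a specimen jar was moved by more than 20 mm or tipped (distance of any of jar1_mid, jar2_mid, jar3_mid from where it was at the start of the episode above 0.02 m or angle between any of jar1_mid, jar2_mid, jar3_mid's own z axis and vertical above 0.3 rad).
It also fails if it takes over 72 s, if anything falls off the work surface, if the arm or the gripper's body presses on something with over 40 N, if the wrist force passes 120 N, or if a joint passes its speed limit or range.

### The arm

A 6-joint arm with a two-finger parallel gripper is mounted at the origin on the work surface. World frame = base frame: x ahead of the robot, y to its left, z up, the work surface at z = 0. Lengths are in m, angles in rad, forces in N, time in s.
With the tool pointing down it reaches from about 0.35 to 0.775 m from the base axis. Payload 5.5 kg.
Tool frame: the origin (TCP) lies at the very end of the fingers, on their centre line; the grasp point (between the pads) lies 19 mm behind it; z points along the fingers, y is the line along which they close (so a half turn about z gives the same grasp; the last joint's range is limited). The gripper opens to 85 mm and grips with 20 to 120 N. Pads are 22 mm wide; open, the fingers measure 114 mm over their backs; the gripper's body (76 mm by 85 mm) begins 54 mm behind the grasp point. The pads swing forward as they close: fully open they stand 13 mm farther back than shut.
Start: joints at [-1.395, 0.313, 0.046, 1.304, 0, 1.431], TCP at [0.179, -0.547, 0.231] pointing down, gripper open.
Joint ranges: [-2.76, 2.76], [-0.86, 1.69], [-1.03, 1.26], [-2.2, 2.34], [-1.47, 1.5], [-3.14, 3.14]. Speed limits (rad/s): [2.57, 2.57, 3.14, 3.14, 3.14, 3.14].

### API

Orientations are given as a unit quaternion [w, x, y, z].
In Python, from workcell import get_state, read_camera, calibration, hand_in gives the robot as it stands.
- The arm moves only by the tool drive_tool, never from a script. Its argument "deltas" is a list that holds one entry, the list of rows, each a list of 7 numbers: the closure in counts, from 0 (fully open) to 255 (shut), then the shift along the tool's x, y, z in m, then the turn, a rotation vector about the tool's x, y, z in degrees. A call has 1 to 12 rows; each row is the pose to reach, as a shift and turn from the pose commanded when the call began, along the tool's axes at that moment; what a row does not reach only later rows make up. A row lasts 1/8 s, in which the tool goes at most 62.5 mm and 10.7 degrees, less where a joint would pass 70% of its speed; a pose out of reach is approached as far as the arm can. A call with a gripper value outside its range is refused whole. The fingers move at their own pace and stop on an object; "newtons" is the grip in N (left out, the last holds). Time passes only in rows, so rows that repeat a pose let the fingers close. It gives the time, the measured TCP pose, the force, the opening and the grip force at its end, in the units of the state.
- get_state(): the state, without advancing time (a new reading comes with each control period).
- read_camera(name): name is "scene" or "top" or "wrist"; returns (picture, depth): 384x512x3 uint8, red, green, blue; 384x512 float32, m along the optical axis (not along the pixel's ray), 0 where there is no reading.
- calibration(name): a dict with "mtx" (3x3 intrinsics, pixels), "world_from_camera" (4x4, takes a point from camera to world coordinates). Camera axes: x right, y up, looking along -z (the intrinsics and any distortion apply to the point x, -y, -z); pixel columns grow to the right and rows downward; lengths in m; the calibration is good to about 2 mm. A picture is of the moment at which its call begins: read the wrist's pose just before it. calibration takes no time and is no camera call; for the wrist camera it gives the pose at the moment of the call.
- hand_in(): hands the job in; it is judged then, once.
The state is a dict: "clock": time; "joint_pos": joint angles; "qvel": joint speeds; "tau": joint torques, N m; "tcp_pos": TCP position; "orientation": TCP orientation; "wrist_force": force on the tool from outside, world axes, zero at the start; "ft_torque": the same for the moment, N m; "finger_gap": finger opening in m; "grip_force": force on a finger pad.
Only numpy, scipy, OpenCV 4.12 (cv2) and the standard library are available. Lean on these libraries where they do the work, as an engineer would, in place of code of your own. Each camera call takes 0.05 s, during which the arm holds its last target. There are 200 camera calls.

## Working session

There is one attempt and no reset: what is moved stays moved. The work goes in short steps, Python scripts to look and compute and a tool call to move; the robot and the scene stay as the last step left them, time stands still between calls to the robot, and variables do not carry over. Pictures are saved under pics/ and viewed, at most 10 in all, crops included, and the job is handed in when it is done.

Besides the shell and the picture viewer there is one more tool, called after "Request:" as name(argument=value, ...) on one line, values as JSON. drive_tool: Moves the arm, as the interface text tells. Its arguments: {"type":"object","properties":{"deltas":{"type":"array","items":{"type":"array","items":{"type":"array","items":{"type":"number"}}}},"newtons":{"type":"number"}},"required":["deltas"]}

```bash
mkdir -p pics
cat > h.py <<'E'
import numpy as np,cv2
from workcell import *
def snap(n,f):
    c=calibration(n);p,d=read_camera(n);cv2.imwrite(f'pics/{f}.png',p[:,:,::-1]);np.savez(f'pics/{f}.npz',d=d,K=c['mtx'],T=c['world_from_camera'],p=p);return p,d
def w(f,u,v,z=None):
    a=np.load(f'pics/{f}.npz');K,T,d=a['K'],a['T'],a['d']
    r=np.array([(u-K[0,2])/K[0,0],-(v-K[1,2])/K[1,1],-1]);
    if z is None: return T[:3,:3]@(r*d[int(round(v)),int(round(u))])+T[:3,3]
    R=T[:3,:3]@r; return T[:3,3]+R*(z-T[2,3])/R[2]
E
python3 - <<'E'
from h import *
snap('top','t0');snap('scene','s0')
a=cv2.imread('pics/t0.png');b=cv2.imread('pics/s0.png')
s=get_state();print(s['clock'],s['tcp_pos'],s['orientation'],s['wrist_force'])
print(calibration('top'))
E
```

```text
0.1 [ 0.17847206 -0.5461156   0.23048068] [-8.31208505e-04  9.87561828e-01  1.57228955e-01 -3.21384210e-05] [ 0.07942552  0.43813473 -0.44615141]
{'mtx': array([[444.36745277,   0.        , 262.69594865],
       [  0.        , 444.36745277, 190.14628805],
       [  0.        ,   0.        ,   1.        ]]), 'world_from_camera': array([[ 0.02860636,  0.9976249 , -0.06265961,  0.51580554],
       [-0.99947064,  0.02757495, -0.0172642 ,  0.03869761],
       [-0.01549536,  0.06312031,  0.99788562,  1.14900326],
       [ 0.        ,  0.        ,  0.        ,  1.        ]])}
```

View pics/t0.png

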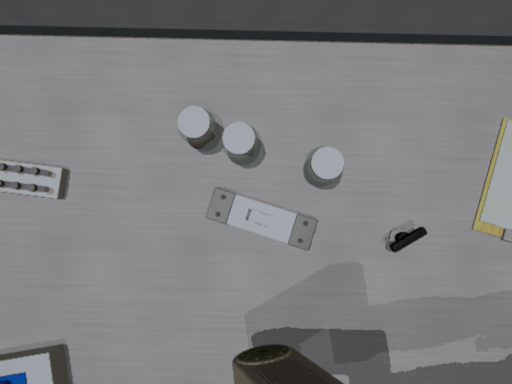

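View pics/s0.png

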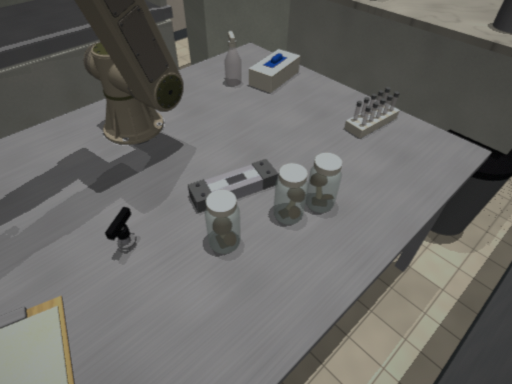

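The rail runs from about (212,205) to (312,232) in the top view, with the gap near (258,217). The handle is at (408,239) and the jars lie beyond the rail. Next is an enlarged crop.

Run:
```python
from h import *
a=cv2.imread('pics/t0.png')
x=cv2.resize(a[180:255,200:325],None,fx=6,fy=6,interpolation=cv2.INTER_CUBIC)[:, :480*2]
y=cv2.resize(a[215:258,380:435],None,fx=6,fy=6,interpolation=cv2.INTER_CUBIC)
c=np.zeros((600,760,3),np.uint8); c[:340,:750]=x[:340,:750]; c[341:341+258,:330]=y
cv2.imwrite('pics/c0.png',c)
```

```text
(no output)
```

View pics/c0.png

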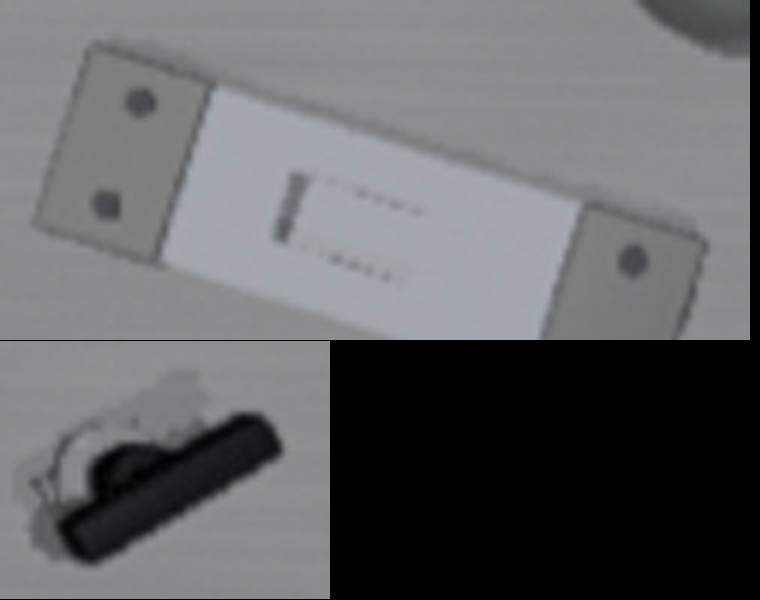

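Run:
```python
from h import *
A=[w('t0',200+u/6,180+v/6,.05) for u,v in[(95,42),(708,243),(35,228)]]
g=w('t0',258.3,217.5,.046)
print(np.round(A,4),np.linalg.norm(A[0]-A[1]),np.linalg.norm(A[0]-A[2]))
c=A[1]/2+A[2]/2;d=A[1]-A[0];print('rail c',c,'yaw of long axis',np.degrees(np.arctan2(d[1],d[0])),'gap',g,(g-c)@d/np.linalg.norm(d))
print('stop',w('t0',408.7,239.3,.108)); 
e=[w('t0',380+u/6,215+(v-341)/6,.108) for u,v in[(75,540),(272,432)]];print(e,np.degrees(np.arctan2(*(e[1]-e[0])[1::-1])))
for u,v in[(194,115),(239,133),(327,157)]:print('jar',w('t0',u,v))
print(calibration('wrist')['world_from_camera'])
dd=np.load('pics/t0.npz')['d'];print(np.round([[w('t0',u,v)[2]*1000 for u in range(240,280,4)] for v in (212,215,218,221)]))
```

```text
[[ 0.5894  0.1743  0.05  ]
 [ 0.5137 -0.0806  0.05  ]
 [ 0.5119  0.1964  0.05  ]] 0.2659153215351031 0.08058135441381094
rail c [0.51280966 0.05786971 0.05      ] yaw of long axis -106.5456023818198 gap [0.51686965 0.06672827 0.046     ] -0.009647952812245366
stop [ 0.47633486 -0.28513777  0.108     ]
[array([ 0.45478394, -0.24795074,  0.108     ]), array([ 0.49856132, -0.32337239,  0.108     ])] -59.8676094021259
jar [0.7424954  0.21493816 0.16529043]
jar [0.7044909  0.11251351 0.16394958]
jar [ 0.65517902 -0.08498055  0.16655823]
[[ 3.10881763e-01  9.11676132e-01  2.68699015e-01  2.46534626e-01]
 [-9.50448481e-01  2.98337409e-01  8.74212517e-02 -5.24216681e-01]
 [-4.63099348e-04 -2.82562243e-01  9.59248854e-01  3.73209359e-01]
 [ 0.00000000e+00  0.00000000e+00  0.00000000e+00  1.00000000e+00]]
[[44. 45.  5.  2.  4. 37. 44. 50. 46. 47.]
 [47. 46.  6.  3.  5.  8.  5.  4. 45. 49.]
 [49. 48.  5.  6.  8.  6.  3.  7. 49. 49.]
 [47. 48. 44.  5.  8.  9.  4.  5. 42. 48.]]
```

Request:
drive_tool(deltas=[[[0,0.364,-0.156,0,0,0,-102],[0,0.364,-0.156,0,0,0,-102],[0,0.364,-0.156,0,0,0,-102],[0,0.364,-0.156,0,0,0,-102],[0,0.364,-0.156,0,0,0,-102],[0,0.364,-0.156,0,0,0,-102],[0,0.364,-0.156,0,0,0,-102],[0,0.364,-0.156,0,0,0,-102],[0,0.364,-0.156,0,0,0,-102],[0,0.364,-0.156,0,0,0,-102],[0,0.364,-0.156,0,0,0,-102],[0,0.364,-0.156,0,0,0,-102]]])

```text
clock: 1.6
tcp_pos: [0.476, -0.2852, 0.2311]
orientation: [-0.0, 0.5, 0.866, -0.0]
wrist_force: [-0.4, 0.5, 0.6]
finger_gap: 0.0853
grip_force: 0.0
```

Run:
```python
from h import *
snap('wrist','w1')
s=get_state();print(s['clock'],s['tcp_pos'],s['orientation'],s['wrist_force'])
# gap via depth in top
a=np.load('pics/t0.npz');P=np.array([[w('t0',u,v) for u in range(205,320)] for v in range(185,250)])
m=(P[:,:,2]<.03)
R=np.array([[np.cos(np.radians(73.5)),np.sin(np.radians(73.5))]]);N=np.array([R[0,1],-R[0,0]])
vv,uu=np.nonzero(m);Q=np.array([w('t0',u+205,v+185,.046) for u,v in zip(uu,vv)])
y=(Q[:,:2]-[.5128,.0579])@R[0];x=(Q[:,:2]-[.5128,.0579])@N
k=(abs(x)<.022)&(abs(y)<.075);print(k.sum(),y[k].min(),y[k].max(),x[k].min(),x[k].max(),y[k].mean(),x[k].mean())
```

```text
1.65 [ 0.47600062 -0.2852556   0.23112903] [-1.64788419e-04  4.99902956e-01  8.66081409e-01 -2.78621814e-06] [ 0.15568739  0.3576786  -0.1665786 ]
286 -0.019132664179905733 0.03980134368427695 -0.014035836639994864 0.015603754256718866 0.010302563735259103 0.0007863585220380187
```

View pics/w1.png

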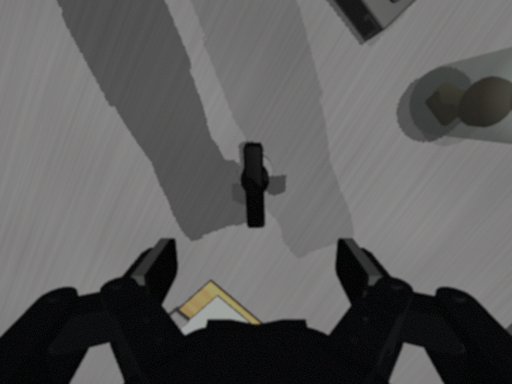

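The wrist view shows the handle from (253,144) to (256,227), almost aligned with tool x.

Run:
```python
from h import *
p=np.load('pics/w1.npz')['p'].astype(int).sum(2)
vv,uu=np.nonzero(p[135:235,225:285]<90); 
pts=np.array([w('w1',u+225,v+135) for u,v in zip(uu,vv)]);k=(pts[:,2]>.102)&(pts[:,2]<.115);q=pts[k]
print(k.sum(),pts[:,2].max(),q.mean(0));r=cv2.minAreaRect(q[:,:2].astype(np.float32)*1000);print(r)
Q=np.array([w('w1',u+225,v+135,.108) for u,v in zip(uu,vv)])[k];print(cv2.minAreaRect(Q[:,:2].astype(np.float32)*1000))
```

```text
1433 0.37377873923974875 [ 0.47276024 -0.28494106  0.10772387]
((474.41107177734375, -286.7957458496094), (19.947559356689453, 87.28669738769531), 32.1343879699707)
((474.29150390625, -286.48345947265625), (19.67103385925293, 87.21514892578125), 32.10480499267578)
```

Request:
drive_tool(deltas=[[[0,0,-0.002,0.05,0,0,-2],[0,0,-0.002,0.1,0,0,-2],[0,0,-0.002,0.135,0,0,-2],[0,0,-0.002,0.151,0,0,-2],[0,0,-0.002,0.151,0,0,-2],[255,0,-0.002,0.151,0,0,-2],[255,0,-0.002,0.151,0,0,-2],[255,0,-0.002,0.151,0,0,-2],[255,0,-0.002,0.151,0,0,-2],[255,0,-0.002,0.151,0,0,-2],[255,0,-0.002,0.151,0,0,-2],[255,0,-0.002,0.151,0,0,-2]]], newtons=70)

```text
clock: 3.15
tcp_pos: [0.4749, -0.2868, 0.0812]
orientation: [0.001, 0.484, 0.875, -0.0]
wrist_force: [-0.4, -0.2, 5.7]
finger_gap: 0.0188
grip_force: 69.3
```

Request:
drive_tool(deltas=[[[255,0,0,-0.03,0,0,0],[255,0,0,-0.08,0,0,0],[255,0.03,0.02,-0.13,0,0,6],[255,0.06,0.045,-0.17,0,0,14],[255,0.1,0.075,-0.17,0,0,22],[255,0.14,0.105,-0.17,0,0,30],[255,0.18,0.135,-0.17,0,0,39],[255,0.21,0.155,-0.17,0,0,46],[255,0.225,0.164,-0.17,0,0,48.6],[255,0.225,0.164,-0.17,0,0,48.6],[255,0.225,0.164,-0.17,0,0,48.6],[255,0.225,0.164,-0.17,0,0,48.6]]])

```text
clock: 4.65
tcp_pos: [0.4937, -0.0093, 0.25]
orientation: [-0.0, 0.802, 0.598, -0.0]
wrist_force: [1.1, 0.4, -1.3]
finger_gap: 0.0187
grip_force: 68.8
```

Run:
```python
from h import *
snap('wrist','w2')
s=get_state();print(s['clock'],s['tcp_pos'],s['orientation'],s['wrist_force'],s['finger_gap'])
```

```text
4.7 [ 0.49376196 -0.0093212   0.25009709] [-4.65768906e-05  8.01616120e-01  5.97839076e-01 -1.83783627e-04] [ 0.67778663 -0.0156051  -2.85530962] 0.018949407742321345
```

View pics/w2.png

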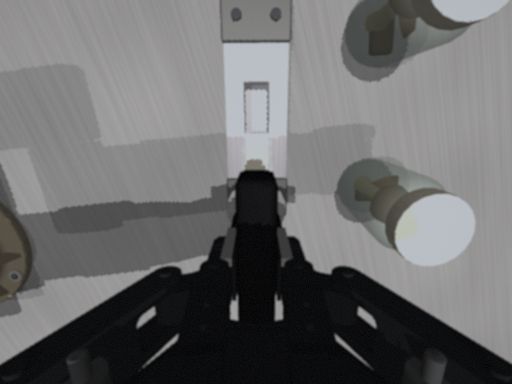

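The gap is clear, columns 244–270 and rows 82–133. The rail edges are at columns 222 and 291, and the handle is aligned with the rail.

Run:
```python
from h import *
G=np.array([[w('w2',u,v) for u in range(215,300)] for v in range(60,145)])
z=G[:,:,2];k=(z<.036);k[:, :22]=0;k[:,63:]=0
n,l,st,c=cv2.connectedComponentsWithStats(k.astype(np.uint8));i=1+st[1:,4].argmax();print(st[i],'z strip',np.median(z[60:,35:50]))
ct,_=cv2.findContours((l==i).astype(np.uint8),0,2)
Q=np.array([w('w2',u+215,v+60,.046)[:2]*1000 for u,v in ct[0][:,0]],np.float32);print(cv2.minAreaRect(Q))
# rail outer edges by depth: rows
E=[]
for r in range(0,85,8):
  row=[u for u in range(85) if z[r,u]>.03]; E.append([w('w2',215+row[0]-.5,60+r,.046)[:2],w('w2',215+row[-1]+.5,60+r,.046)[:2]])
E=np.array(E)
for j in (0,1):
  vx,vy,x0,y0=cv2.fitLine((E[:,j]*1000).astype(np.float32),1,0,.01,.01).ravel();print(np.degrees(np.arctan2(vy,vx)),x0,y0)
m=E.mean((0,1));print(m,np.linalg.norm(E[:,0]-E[:,1],axis=1))
d=np.load('pics/w2.npz')['p'].astype(int).sum(2)
H=[w('w2',u+225,v+165) for v in range(75) for u in range(60) if d[v+165,u+225]<90];H=np.array(H);H=H[H[:,2]>.2]
print('handle z',np.percentile(H[:,2],[50,90]));
for lo in(.26,.27,.275): 
  h=H[(H[:,2]>lo)&(H[:,2]<.285)]; print(len(h),cv2.minAreaRect((h[:,:2]*1000).astype(np.float32)) if len(h)>5 else'')
```

```text
[  30   22   24   51 1218] z strip 0.006172210992896998
((516.4588012695312, 65.56759643554688), (58.577327728271484, 28.917634963989258), 73.46417236328125)
73.76183 481.13434 80.121704
73.6865 562.4129 87.43502
[0.51895811 0.07331302] [0.07625946 0.07566836 0.07625943 0.07565871 0.08110195 0.07564907
 0.07625904 0.07687894 0.07625901 0.0756285  0.07625863]
handle z [0.27648902 0.27748385]
2686 ((500.8802795410156, 16.973390579223633), (33.0079460144043, 21.403806686401367), 74.68392944335938)
2528 ((501.6143798828125, 17.847900390625), (30.73095703125, 19.98029327392578), 74.06949615478516)
2252 ((501.8381652832031, 17.95315933227539), (29.149995803833008, 18.56714630126953), 73.65045928955078)
```

Request:
drive_tool(deltas=[[[255,0.04,0.001,0.03,0,0,0],[255,0.08,0.001,0.07,0,0,0],[255,0.08,0.001,0.11,0,0,0],[255,0.08,0.001,0.11,0,0,0],[255,0.08,0.001,0.113,0,0,0],[255,0.08,0.001,0.118,0,0,0],[255,0.08,0.001,0.123,0,0,0],[255,0.08,0.001,0.127,0,0,0],[255,0.08,0.001,0.127,0,0,0],[255,0.08,0.001,0.127,0,0,0]]])

```text
clock: 5.95
tcp_pos: [0.5175, 0.0679, 0.1234]
orientation: [0.0, 0.801, 0.598, 0.0]
wrist_force: [-0.3, 1.1, -1.9]
finger_gap: 0.0186
grip_force: 69.1
```

Request:
drive_tool(deltas=[[[255,0,0,0.004,0,0,0],[255,0,0,0.008,0,0,0],[255,0,0,0.012,0,0,0],[255,0,0,0.016,0,0,0],[255,0,0,0.016,0,0,0]]])

```text
clock: 6.58
tcp_pos: [0.5174, 0.0679, 0.1074]
orientation: [0.0, 0.801, 0.598, 0.0]
wrist_force: [-1.9, 1.5, 4.1]
finger_gap: 0.0189
grip_force: 70.0
```

Request:
drive_tool(deltas=[[[255,0,0,0.004,0,0,0],[255,0,0,0.008,0,0,0],[255,0,0,0.012,0,0,0],[255,0,0,0.013,0,0,0],[255,0,0,0.013,0,0,0]]])

```text
clock: 7.2
tcp_pos: [0.5175, 0.068, 0.0953]
orientation: [0.0, 0.801, 0.598, 0.0]
wrist_force: [-4.8, 0.6, 11.2]
finger_gap: 0.0187
grip_force: 71.0
```

Request:
drive_tool(deltas=[[[255,0,-0.0005,0,0,0,0],[255,0,-0.001,0,0,0,-10],[255,0,-0.0012,0,0,0,-20],[255,-0.0003,-0.0015,0,0,0,-30],[255,-0.0005,-0.0017,0,0,0,-40],[255,-0.0007,-0.002,0,0,0,-50],[255,-0.001,-0.0021,0,0,0,-60],[255,-0.0013,-0.0022,0,0,0,-70],[255,-0.0015,-0.0023,0,0,0,-80],[255,-0.0018,-0.0023,0,0,0,-90],[255,-0.0018,-0.0023,0,0,0,-90],[255,-0.0018,-0.0023,0,0,0,-90]]])

```text
clock: 8.7
tcp_pos: [0.5173, 0.0665, 0.0962]
orientation: [0.003, 0.143, 0.99, 0.0]
wrist_force: [-0.5, -0.5, 10.5]
finger_gap: 0.0189
grip_force: 71.0
```

Run:
```python
from h import *
s=get_state();print(s['clock'],s['tcp_pos'],s['orientation'],s['wrist_force'],s['ft_torque'],s['finger_gap'],s['joint_pos'])
snap('wrist','w3');snap('top','t3')
a=cv2.imread('pics/w3.png');b=cv2.resize(cv2.imread('pics/t3.png')[180:255,200:300],None,fx=2.8,fy=2.8)
c=np.zeros((384,800,3),np.uint8);c[:,:512]=a;c[:210,515:795]=b;cv2.imwrite('pics/c3.png',c)
```

```text
8.7 [0.51728159 0.0665254  0.09624206] [2.83214708e-03 1.43474513e-01 9.89649957e-01 7.26817585e-05] [-0.54095117 -0.50592602 10.54099951] [-0.12255382  0.05685371  0.12867075] 0.018896611547617556 [-2.57906754e-02  2.88750503e-01 -3.32938093e-01  9.43465799e-01
 -5.23504666e-04  2.62151741e-01]
```

View pics/c3.png

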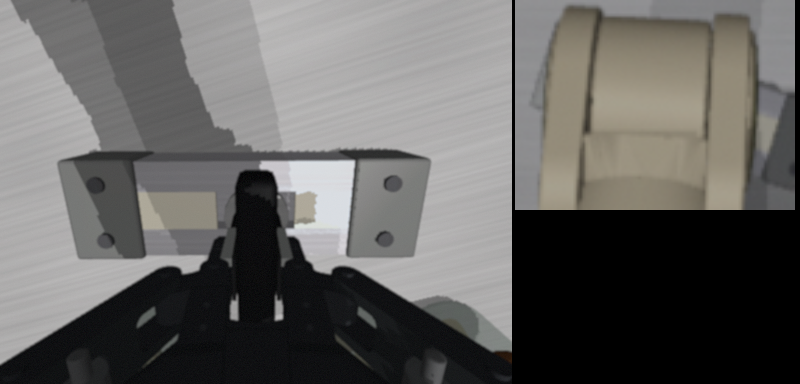

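Request:
drive_tool(deltas=[[[255,0,0,-0.003,0,0,0],[255,0,0,-0.006,0,0,0],[255,0,0,-0.008,0,0,0],[255,0,0,-0.009,0,0,0],[255,0,0,-0.009,0,0,0]]])

```text
clock: 9.43
tcp_pos: [0.5164, 0.0666, 0.1041]
orientation: [0.002, 0.144, 0.99, 0.0]
wrist_force: [4.6, -0.4, 5.6]
finger_gap: 0.0192
grip_force: 71.9
```

Request:
drive_tool(deltas=[[[255,0,0,-0.001,0,0,0],[255,0,0,-0.001,0,0,0],[0,0,0,-0.001,0,0,0],[0,0,0,-0.001,0,0,0],[0,0,0,-0.001,0,0,0],[0,0,0,-0.001,0,0,0],[0,0,0,-0.001,0,0,0],[0,0,0,-0.04,0,0,0],[0,0,0,-0.08,0,0,0],[0,-0.06,0,-0.13,0,0,0],[0,-0.06,0,-0.13,0,0,0],[0,-0.06,0,-0.13,0,0,0]]])

```text
clock: 10.92
tcp_pos: [0.5734, 0.0494, 0.2339]
orientation: [0.001, 0.144, 0.99, 0.0]
wrist_force: [0.1, 0.0, -0.1]
finger_gap: 0.0852
grip_force: 0.0
```

Run:
```python
from h import *
s=get_state();print(s['clock'],s['tcp_pos'],s['wrist_force'],s['finger_gap'])
p,_=snap('wrist','w4');snap('scene','s4')
d=p.astype(int).sum(2);vv,uu=np.nonzero(d<90)
H=np.array([w('w4',u,v) for u,v in zip(uu,vv)]);h=H[(H[:,2]>.12)&(H[:,2]<.15)&(np.hypot(H[:,0]-.5165,H[:,1]-.066)<.08)]
print(np.percentile(h[:,2],[10,50,90]));g=h[abs(h[:,2]-np.median(h[:,2]))<.004];print(cv2.minAreaRect((g[:,:2]*1000).astype(np.float32)))
a=cv2.imread('pics/w4.png')[:, :];b=cv2.resize(cv2.imread('pics/s4.png')[120:240,180:290],None,fx=2.6,fy=2.6)
c=np.zeros((384,800,3),np.uint8);c[:,:512]=a;c[:312,514:800]=b;cv2.imwrite('pics/c4.png',c)
```

```text
10.925 [0.57344389 0.04940756 0.23389015] [ 0.13473221  0.00235219 -0.10847529] 0.08523529228601384
[0.12962374 0.13078288 0.1317708 ]
((517.2200317382812, 66.01911163330078), (19.07784080505371, 86.30989837646484), 72.95691680908203)
```

View pics/c4.png

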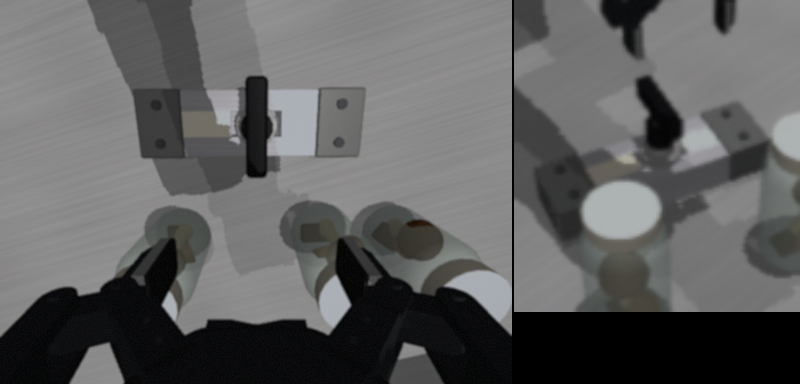

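The stop stands square across the rail with its top at 131 mm, so the foot is at about 23 mm and the grooves have caught.

```bash
python3 -c "
from workcell import *
print(hand_in())"
```

```text
the job is handed in; nothing more can be done
None
```

The jar stop is locked in the rail and released: handle square across it, foot at about 23 mm, within 1 mm of the slot's centre line, no contact with the jars during the job, handed in at about 11 s (the hand-in returned no verdict).

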